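Slide the steel ring along the rail into the jig's corner pocket

TASK

Get the knurled steel ring ready for drilling: with shut fingertips push it sideways across the plywood jig board until it rests against the long steel rail, well before the pocket, then slide it along the rail into the corner pocket until it is fully home, touching both the rail and the end stop. Only push it: do not pinch, lift or tip the ring. Leave the standing die, the screwdriver and the pliers where they are, and take the fingers away at the end.

Things in the scene. Friction and masses are not known exactly. Their poses are not given: they have to be found in the camera images.
- ring_center (a point): centre (half-way up) of the loose grey knurled steel ring, outside diameter 42 mm, hole 16 mm, height 14 mm, about 0.09 kg; it lies flat on the jig board, somewhere in its near half, 10 to 35 mm clear of the rail. Its z axis is the ring's axis, upright
- jig: fixed jig: plywood board 220 (x) x 130 (y) x 12 mm on the bench. Origin: centre of its underside; x runs along the rail to the end stop, roughly away from the robot; y points across the board, away from the rail. Board and bars are waxed (friction 0.2). The steel bars stand 12 mm above the board. Rail along the right edge: inner face at y = -45 mm, full length. End stop at the far end: face at x = +91 mm, from the rail to y = +18 mm
- jig_mouth (a point): middle of the corner pocket's mouth, half-way up the bars: jig frame x = +70, y = -22, z = 18 mm. A short keeper bar parallel to the rail (inner face at jig y = +1 mm) runs from here to the end stop; its near end is flared outwards back to x = +60, y = +15 mm. The pocket is 46 mm wide and 21 mm long, open to the robot: the near half of the seated ring stays outside it
- jig_seat (a point): the ring's centre when fully home against rail and end stop: jig frame x = +70, y = -24, z = 19 mm (7 mm above the board). Axes as the jig's: the ring starts at negative x and positive y here
- die_center (a point): centre (half-way up) of the loose dark steel riveting die, 25 mm diameter, 43 mm tall, standing upright on the jig board beyond the keeper, near the far left corner; a bystander
- screwdriver: loose screwdriver with a dark red handle, 196 mm long, lying on the bench to the left of the jig, in front of a fixed toggle clamp whose red handle stands less than 0.16 m above the bench (pass above it); origin under its middle; a bystander
- pliers: loose pliers with dark blue handles, 180 x 64 x 14 mm, lying on the bench beyond the jig; origin under the middle; a bystander
Mind the look-alikes: they are no part of the job. There is more than one size of the part that bears ring_center; the job needs the largest.

How it is judged:
By the outcome, as a careful person would: the job done as asked, in the order asked, and still so for the second after the job is handed in, with the robot touching nothing.
It also fails if it takes over 48 s, if anything falls off the work surface, if the arm or the gripper's body presses on something with over 40 N, if the wrist force passes 120 N, or if a joint passes its speed limit or range.

ROBOT

A 6-joint arm with a two-finger parallel gripper is mounted at the origin on a cart in front of the work surface, level with it; the furniture and walls round the work are solid. World frame = base frame: x ahead of the robot, y to its left, z up, the work surface at z = 0. Lengths are in m, angles in rad, forces in N, time in s.
With the tool pointing down it reaches from about 0.35 to 0.85 m from the base axis. Payload 8.1 kg.
Tool frame: the origin (TCP) lies between the finger pads; the fingertips stand 14 mm ahead of it and the grasp point (between the pads) lies 5 mm behind it; z points along the fingers, y is the line along which they close (so a half turn about z gives the same grasp; the last joint's range is limited). The gripper opens to 93 mm and grips with 3 to 60 N. Pads are 15 mm wide; open, the fingers measure 128 mm over their backs; the gripper's body (75 mm by 188 mm) begins 65 mm behind the grasp point.
Start: joints at [-1.252, 0.13, 1.488, -0, 1.523, -0.085], TCP at [0.236, -0.552, 0.233] pointing down, gripper open.
Joint ranges: [-2.96, 2.96], [-0.89, 2.26], [0.02, 2.5], [-1.34, 4.48], [0, 2.73], [-2.66, 2.66]. Speed limits (rad/s): [2.39, 2.39, 2.79, 3.14, 3.14, 3.14].

INTERFACE

Orientations are given as a rotation vector (axis times angle).
In Python, from plant import robot gives the robot as it stands.
- The arm moves only by the tool arm_command, never from a script. Its argument "targets" is a list of rows, each an object of numbers: "x", "y", "z": the shift along the world's x, y, z in units of 500 mm (1.0 is 500 mm); "rx", "ry", "rz": the turn, a rotation vector about the world's x, y, z in units of 2 rad (1.0 is 2 rad); "claw": the closure in counts, from 0 (fully open) to 255 (shut). In form: [{"x": .., "y": .., "z": .., "rx": .., "ry": .., "rz": .., "claw": ..}, ...]. A call has 1 to 10 rows; each row is the pose to reach, as a shift and turn from the pose commanded when the call began; what a row does not reach only later rows make up. A row lasts 1/12 s, in which the tool goes at most 41.7 mm and 7.16 degrees, less where a joint would pass 70% of its speed; a pose out of reach is approached as far as the arm can. A call with a number of a shift or a turn outside -1 to 1 is refused whole. A call with a gripper value outside its range is refused whole. The fingers move at their own pace and stop on an object; "squeeze" is the grip in N (left out, the last holds). Time passes only in rows, so rows that repeat a pose let the fingers close. It gives the time, the measured TCP pose, the force, the opening and the grip force at its end, in the units of the state.
- robot.read_state(): the state, without advancing time (a new reading comes with each control period).
- robot.read_camera(name): name is "side" or "top" or "wrist"; returns (picture, depth): 400x640x3 uint8, red, green, blue; 400x640 float32, m along the optical axis (not along the pixel's ray), 0 where there is no reading.
- robot.get_calibration(name): a dict with "intrinsics" (3x3 intrinsics, pixels), "dist" ([k1, k2, p1, p2, k3] as OpenCV has them; the pictures are not rectified), "origin" and "orientation" of the camera in the world. Camera axes: x right, y up, looking along -z (the intrinsics and any distortion apply to the point x, -y, -z); pixel columns grow to the right and rows downward; lengths in m; the calibration is good to about 2 mm. A picture is of the moment at which its call begins: read the wrist's pose just before it. get_calibration takes no time and is no camera call; for the wrist camera it gives the pose at the moment of the call.
- robot.close_job(): hands the job in; it is judged then, once.
The state is a dict: "t": time; "q": joint angles; "dq": joint speeds; "joint_torque": joint torques, N m; "tool_pos": TCP position; "orientation": TCP orientation; "force": force on the tool from outside, world axes, zero at the start; "wrist_torque": the same for the moment, N m; "opening": finger opening in m; "gripper_force": force on a finger pad.
Only numpy, scipy, OpenCV 4.12 (cv2) and the standard library are available. Lean on these libraries where they do the work, as an engineer would, in place of code of your own. Each camera call takes 0.05 s, during which the arm holds its last target. There are 200 camera calls.

## Working session

There is one attempt and no reset: what is moved stays moved. The work goes in short steps, Python scripts to look and compute and a tool call to move; the robot and the scene stay as the last step left them, time stands still between calls to the robot, and variables do not carry over. Pictures are saved under pics/ and viewed, at most 13 in all, crops included, and the job is handed in when it is done.

Besides the shell and the picture viewer there is one more tool, called after "Emit:" as name(argument=value, ...), one argument or row to a line, values as JSON. arm_command: Moves the arm, as the interface text tells. Shifts and turns lie within -1 to 1; 1 stands for 500 mm of shift or 2 rad of turn. Its arguments: {"type":"object","properties":{"targets":{"type":"array","items":{"type":"object","properties":{"x":{"type":"number","minimum":-1,"maximum":1},"y":{"type":"number","minimum":-1,"maximum":1},"z":{"type":"number","minimum":-1,"maximum":1},"rx":{"type":"number","minimum":-1,"maximum":1},"ry":{"type":"number","minimum":-1,"maximum":1},"rz":{"type":"number","minimum":-1,"maximum":1},"claw":{"type":"number"}}}},"squeeze":{"type":"number"}},"required":["targets"]}

```bash
mkdir -p pics; ls
cat > h.py <<'E'
import numpy as np, cv2
from plant import robot
def snap(n,f=None):
    c=robot.get_calibration(n); im,d=robot.read_camera(n)
    if f: cv2.imwrite('pics/'+f,im[:,:,::-1])
    return c,im,d
def R(o):
    o=np.array(o,float)
    return o if o.shape==(3,3) else cv2.Rodrigues(o)[0]
def ray(c,uv):
    p=cv2.undistortPoints(np.array(uv,float).reshape(-1,1,2),np.array(c['intrinsics'],float),np.array(c['dist'],float)).reshape(-1,2)
    d=np.c_[p[:,0],-p[:,1],-np.ones(len(p))]
    return np.array(c['origin'],float), d@R(c['orientation']).T
def onplane(c,uv,z):
    o,d=ray(c,uv); return o+d*((z-o[2])/d[:,2])[:,None]
def proj(c,P):
    Q=(np.array(P,float).reshape(-1,3)-np.array(c['origin']))@R(c['orientation']); Q=Q*[1,-1,-1]
    return cv2.projectPoints(Q,np.zeros(3),np.zeros(3),np.array(c['intrinsics'],float),np.array(c['dist'],float))[0].reshape(-1,2)
E
python3 - <<'E'
from h import *
a=snap('top','top.png');b=snap('side','side.png')
for c in (a,b): print(c[0])
s=robot.read_state();print(s['t'],s['tool_pos'],s['orientation'],s['opening'])
E
```

```text
pics
{'intrinsics': array([[370.83844581,   0.        , 319.68131493],
       [  0.        , 370.83844581, 194.62313495],
       [  0.        ,   0.        ,   1.        ]]), 'dist': array([-0.06166922,  0.        ,  0.        ,  0.        ,  0.        ]), 'origin': array([ 0.40421913, -0.15555468,  0.88897864]), 'orientation': array([ 0.18381594, -0.18732771, -1.60098599])}
{'intrinsics': array([[504.93788113,   0.        , 320.39574798],
       [  0.        , 504.93788113, 196.30330238],
       [  0.        ,   0.        ,   1.        ]]), 'dist': array([-0.00737613,  0.        ,  0.        ,  0.        ,  0.        ]), 'origin': array([-0.21357844, -0.34901241,  0.46497579]), 'orientation': array([ 0.95356502, -0.75629277, -1.21708373])}
0.1 [ 0.23561379 -0.55126014  0.23167363] [-3.07613797e+00 -6.29632821e-01  2.79670185e-04] 0.09336239378550003
```

View pics/top.png

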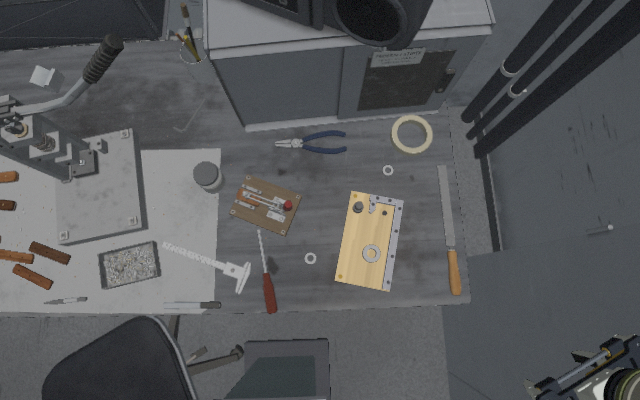

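View pics/side.png

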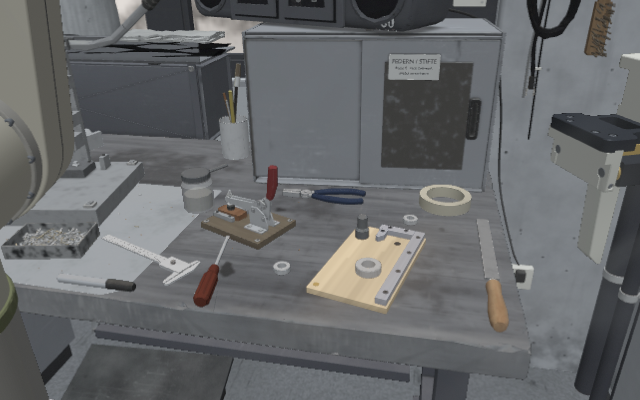

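Ring candidates in the top view are the ring on the board (371,253), a small ring left of the jig (310,258), a small ring beyond it (388,170), and the tape roll (411,134). I choose (371,253) because it is the largest and lies on the board. Next is a close crop to check it, plus measurements.

Run:
```python
from h import *
c,im,d=snap('top')
hsv=cv2.cvtColor(im,cv2.COLOR_RGB2HSV)
m=cv2.inRange(hsv,(10,60,120),(30,255,255)); m[:, :325]=0;m[:,410:]=0;m[:180]=0;m[300:]=0
crop=cv2.resize(im[180:300,320:420],None,fx=5,fy=5,interpolation=cv2.INTER_CUBIC)
cv2.imwrite('pics/crop1.png',crop[:,:,::-1])
pts=np.argwhere(m)[:,::-1]
P=onplane(c,pts,0.012)[:,:2]
r=cv2.minAreaRect(P.astype(np.float32)*1000);print('wood',r)
# ring mask: grey inside hull
g=cv2.inRange(hsv,(0,0,110),(180,45,255)); w=np.zeros_like(g); w[238:268,357:385]=255; g&=w
n,l,st,ce=cv2.connectedComponentsWithStats(g);
for i in range(1,n):
    if st[i,4]>60: print(st[i],ce[i],onplane(c,[ce[i]],0.026))
for nm,uv in dict(s1=(310,258),s2=(388,170)).items(): print(nm,onplane(c,[uv],0.005))
```

```text
wood ((501.4040832519531, -273.6402893066406), (127.29177856445312, 219.63217163085938), 76.52639770507812)
[363 245  17  18 184] [370.94565217 253.22826087] [[ 0.46714049 -0.27455889  0.026     ]]
s1 [[ 0.46315903 -0.13294431  0.005     ]]
s2 [[ 0.6724781  -0.33439767  0.005     ]]
```

View pics/crop1.png

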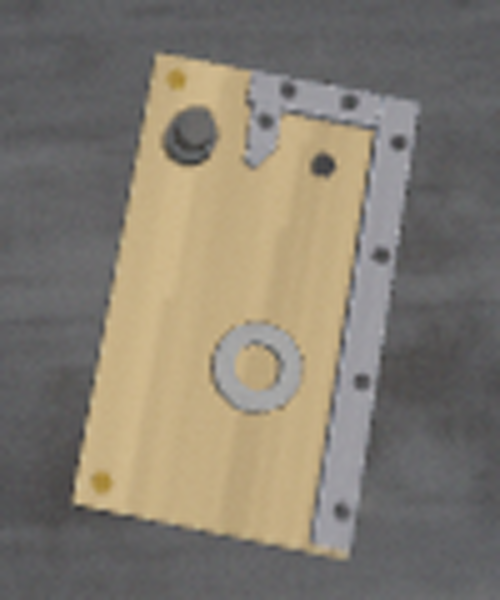

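The crop shows the big ring at crop pixel (257,367), which is full-frame (371,253). The rail is on the right, the pocket's hole is at (322,165) and the die is at (192,133). In the jig frame the ring is at about (-33,-9) mm, so I chose the right part. I'll shut the claw and move above the start of the push.

Emit:
arm_command(
  targets=[
    {"x": 0.488,"y": 0.658,"z": -0.02,"rz": -0.32,"claw": 255},
    {"x": 0.488,"y": 0.658,"z": -0.02,"rz": -0.32,"claw": 255},
    {"x": 0.488,"y": 0.658,"z": -0.02,"rz": -0.32,"claw": 255},
    {"x": 0.488,"y": 0.658,"z": -0.02,"rz": -0.32,"claw": 255},
    {"x": 0.488,"y": 0.658,"z": -0.02,"rz": -0.32,"claw": 255},
    {"x": 0.488,"y": 0.658,"z": -0.02,"rz": -0.32,"claw": 255},
    {"x": 0.488,"y": 0.658,"z": -0.02,"rz": -0.32,"claw": 255},
    {"x": 0.488,"y": 0.658,"z": -0.02,"rz": -0.32,"claw": 255},
    {"x": 0.488,"y": 0.658,"z": -0.02,"rz": -0.32,"claw": 255},
    {"x": 0.488,"y": 0.658,"z": -0.02,"rz": -0.32,"claw": 255},
  ],
)

```text
schema error: expected keys x, y, z, rx, ry, rz, claw
```

Emit:
arm_command(
  targets=[
    {"x": 0.488,"y": 0.658,"z": -0.02,"rx": 0,"ry": 0,"rz": -0.32,"claw": 255},
    {"x": 0.488,"y": 0.658,"z": -0.02,"rx": 0,"ry": 0,"rz": -0.32,"claw": 255},
    {"x": 0.488,"y": 0.658,"z": -0.02,"rx": 0,"ry": 0,"rz": -0.32,"claw": 255},
    {"x": 0.488,"y": 0.658,"z": -0.02,"rx": 0,"ry": 0,"rz": -0.32,"claw": 255},
    {"x": 0.488,"y": 0.658,"z": -0.02,"rx": 0,"ry": 0,"rz": -0.32,"claw": 255},
    {"x": 0.488,"y": 0.658,"z": -0.02,"rx": 0,"ry": 0,"rz": -0.32,"claw": 255},
    {"x": 0.488,"y": 0.658,"z": -0.02,"rx": 0,"ry": 0,"rz": -0.32,"claw": 255},
    {"x": 0.488,"y": 0.658,"z": -0.02,"rx": 0,"ry": 0,"rz": -0.32,"claw": 255},
    {"x": 0.488,"y": 0.658,"z": -0.02,"rx": 0,"ry": 0,"rz": -0.32,"claw": 255},
    {"x": 0.488,"y": 0.658,"z": -0.02,"rx": 0,"ry": 0,"rz": -0.32,"claw": 255},
  ],
)

```text
t: 0.98
tool_pos: [0.479, -0.2228, 0.2226]
orientation: [3.12, -0.37, -0.0]
force: [0.1, -0.6, 0.2]
opening: 0.0311
gripper_force: 0.0
```

Run:
```python
from h import *
c,im,d=snap('wrist','w1.png')
print(c['origin'],robot.read_state()['opening'],robot.read_state()['tool_pos'])
ex=np.array([.972,-.233]);ey=np.array([.233,.972]);o=np.array([.5014,-.2736])
for x,y,z in [(-33,-9,26),(0,-45,24),(-110,-45,24),(0,-45,12),(70,-24,26)]: print((x,y,z),proj(c,np.r_[o+(x*ex+y*ey)/1000,z/1000]))
```

```text
[ 0.55247168 -0.24000336  0.37470036] 0.027258377716969227 [ 0.48270024 -0.21654386  0.22231111]
(-33, -9, 26) [[374.82854005 173.98205771]]
(0, -45, 24) [[411.13454977 141.80103131]]
(-110, -45, 24) [[404.25717162 242.16893187]]
(0, -45, 12) [[408.32127279 140.41924316]]
(70, -24, 26) [[394.37292665  69.00025777]]
```

View pics/w1.png

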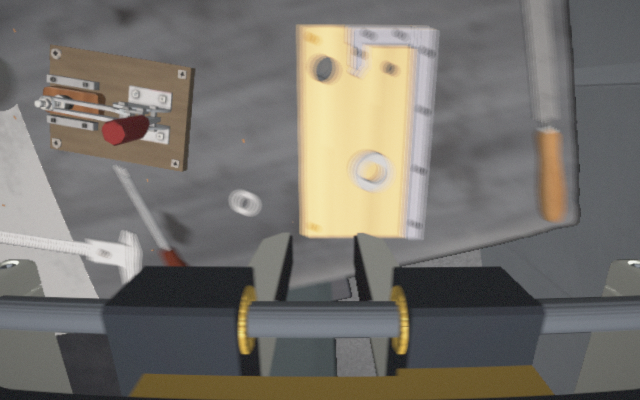

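The wrist view, blurred by the motion, shows the ring at (371,171), the rail's inner edge at about column 410 and the die at (323,68). I'll settle, then measure from a sharp frame.

Emit:
arm_command(
  targets=[
    {"x": 0,"y": 0,"z": 0,"rx": 0,"ry": 0,"rz": 0,"claw": 255},
    {"x": 0,"y": 0,"z": 0,"rx": 0,"ry": 0,"rz": 0,"claw": 255},
    {"x": 0,"y": 0,"z": 0,"rx": 0,"ry": 0,"rz": 0,"claw": 255},
    {"x": 0,"y": 0,"z": 0,"rx": 0,"ry": 0,"rz": 0,"claw": 255},
    {"x": 0,"y": 0,"z": 0,"rx": 0,"ry": 0,"rz": 0,"claw": 255},
    {"x": 0,"y": 0,"z": 0,"rx": 0,"ry": 0,"rz": 0,"claw": 255},
  ],
)

```text
t: 1.53
tool_pos: [0.4778, -0.2258, 0.2227]
orientation: [3.119, -0.373, -0.0]
force: [-0.7, -0.8, 0.0]
opening: 0.0003
gripper_force: 0.0
```

Run:
```python
from h import *
c,im,d=snap('wrist')
s=robot.read_state();print(s['t'],s['tool_pos'],s['orientation'],s['opening'])
crop=cv2.resize(im[10:250,280:460],None,fx=2.5,fy=2.5,interpolation=cv2.INTER_CUBIC)
cv2.imwrite('pics/w2.png',crop[:,:,::-1])
hsv=cv2.cvtColor(im,cv2.COLOR_RGB2HSV)
m=cv2.inRange(hsv,(10,60,120),(35,255,255)); m[:,:280]=0; m[:,440:]=0; m[245:]=0
# rail inner base edge: last wood pixel on each row between
E=[]
for v in range(80,225,4):
    u=np.where(m[v])[0]
    if len(u)>30: E.append((u.max()+.5,v))
P=onplane(c,E,0.012)[:,:2]
vx,vy,x0,y0=cv2.fitLine(P.astype(np.float32),cv2.DIST_HUBER,0,1e-4,1e-4).ravel(); 
if vx<0: vx,vy=-vx,-vy
ex=np.array([vx,vy]);ey=np.array([-vy,vx]);print('rail dir deg',np.degrees(np.arctan2(vy,vx)),'pt',x0,y0, 'resid',np.abs((P-[x0,y0])@ey).max())
g=cv2.inRange(hsv,(0,0,90),(180,50,255)); w=np.zeros_like(g); w[140:205,340:400]=255; g&=w
n,l,st,ce=cv2.connectedComponentsWithStats(g)
for i in range(1,n):
    if st[i,4]>80:
        p=onplane(c,[ce[i]],0.025)[0,:2]; print(st[i],ce[i],p,'clear of rail',(p-[x0,y0])@ey)
P=onplane(c,np.argwhere(m)[:,::-1],0.012)[:,:2]
a=P@ex;b=P@ey;print('x range',np.percentile(a,[.1,99.9]),'y',np.percentile(b,[.1,99.9]),'rail y',np.array([x0,y0])@ey)
print('ring x,y',p@ex,p@ey)
```

```text
1.5833 [ 0.47787051 -0.22558813  0.22274137] [ 3.11934893e+00 -3.72889825e-01  1.26403624e-04] 0.00047423848681864706
rail dir deg -13.645521 pt 0.47610426 -0.31771103 resid 0.0006122349961720145
[353 153  40  40 992] [372.76310484 172.34072581] [ 0.46778813 -0.27604007] clear of rail 0.038532855908912964
x range [0.44243082 0.66017755] y [-0.19633211 -0.08565174] rail y -0.19642349
ring x,y 0.5197060626884121 -0.1578906304532014
```

View pics/w2.png

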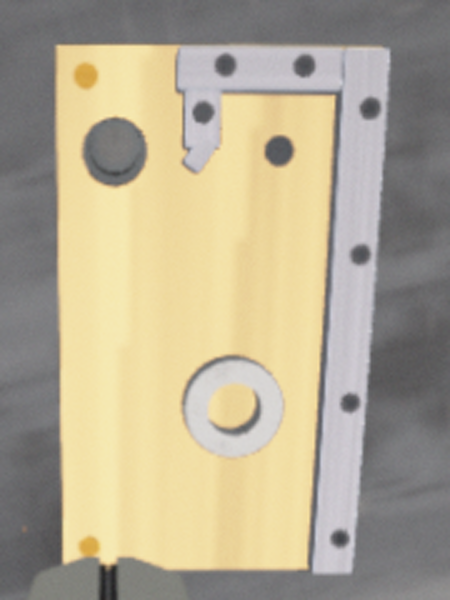

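The crop shows the ring clear of the rail by about 17.5 mm. The shut fingers are at the near-left, offset from the ring. I'll descend beside it.

Emit:
arm_command(
  targets=[
    {"x": 0.004,"y": 0,"z": -0.08,"rx": 0,"ry": 0,"rz": 0,"claw": 255},
    {"x": 0.004,"y": 0,"z": -0.16,"rx": 0,"ry": 0,"rz": 0,"claw": 255},
    {"x": 0.004,"y": 0,"z": -0.23,"rx": 0,"ry": 0,"rz": 0,"claw": 255},
    {"x": 0.004,"y": 0,"z": -0.3,"rx": 0,"ry": 0,"rz": 0,"claw": 255},
    {"x": 0.004,"y": 0,"z": -0.34,"rx": 0,"ry": 0,"rz": 0,"claw": 255},
    {"x": 0.004,"y": 0,"z": -0.37,"rx": 0,"ry": 0,"rz": 0,"claw": 255},
    {"x": 0.004,"y": 0,"z": -0.382,"rx": 0,"ry": 0,"rz": 0,"claw": 255},
    {"x": 0.004,"y": 0,"z": -0.382,"rx": 0,"ry": 0,"rz": 0,"claw": 255},
    {"x": 0.004,"y": 0,"z": -0.382,"rx": 0,"ry": 0,"rz": 0,"claw": 255},
    {"x": 0.004,"y": 0,"z": -0.382,"rx": 0,"ry": 0,"rz": 0,"claw": 255},
  ],
)

```text
t: 2.42
tool_pos: [0.4814, -0.2255, 0.0333]
orientation: [3.119, -0.37, 0.004]
force: [0.1, -0.4, -0.3]
opening: 0.0004
gripper_force: 0.0
```

Emit:
arm_command(
  targets=[
    {"x": -0.0014,"y": -0.006,"z": 0,"rx": 0,"ry": 0,"rz": 0,"claw": 255},
    {"x": -0.0028,"y": -0.012,"z": 0,"rx": 0,"ry": 0,"rz": 0,"claw": 255},
    {"x": -0.0042,"y": -0.018,"z": 0,"rx": 0,"ry": 0,"rz": 0,"claw": 255},
    {"x": -0.0056,"y": -0.024,"z": 0,"rx": 0,"ry": 0,"rz": 0,"claw": 255},
    {"x": -0.0071,"y": -0.03,"z": 0,"rx": 0,"ry": 0,"rz": 0,"claw": 255},
    {"x": -0.0085,"y": -0.036,"z": 0,"rx": 0,"ry": 0,"rz": 0,"claw": 255},
    {"x": -0.0099,"y": -0.042,"z": 0,"rx": 0,"ry": 0,"rz": 0,"claw": 255},
    {"x": -0.0113,"y": -0.048,"z": 0,"rx": 0,"ry": 0,"rz": 0,"claw": 255},
    {"x": -0.0127,"y": -0.0525,"z": 0,"rx": 0,"ry": 0,"rz": 0,"claw": 255},
    {"x": -0.0127,"y": -0.0525,"z": 0,"rx": 0,"ry": 0,"rz": 0,"claw": 255},
  ],
)

```text
t: 3.25
tool_pos: [0.4738, -0.2514, 0.0317]
orientation: [3.119, -0.371, -0.0]
force: [0.6, -0.4, -0.2]
opening: 0.0005
gripper_force: 0.0
```

Emit:
arm_command(
  targets=[
    {"x": -0.0005,"y": -0.002,"z": 0,"rx": 0,"ry": 0,"rz": 0,"claw": 255},
    {"x": -0.0009,"y": -0.004,"z": 0,"rx": 0,"ry": 0,"rz": 0,"claw": 255},
    {"x": -0.0014,"y": -0.006,"z": 0,"rx": 0,"ry": 0,"rz": 0,"claw": 255},
    {"x": -0.0014,"y": -0.006,"z": 0,"rx": 0,"ry": 0,"rz": 0,"claw": 255},
  ],
)

```text
t: 3.58
tool_pos: [0.4733, -0.254, 0.0317]
orientation: [3.12, -0.37, 0.0]
force: [-0.4, 0.4, -0.5]
opening: 0.0006
gripper_force: 0.0
```

```bash
cat > ring.py <<'E'
from h import *
ex=np.array([.9718,-.2359]);ey=np.array([.2359,.9718])
def look(f):
    c,im,d=snap('wrist'); s=robot.read_state(); t=np.array(s['tool_pos'])
    print('t',s['t'],'tcp',t@np.r_[0,0,1],t[:2]@ex,t[:2]@ey,'F',s['force'])
    c2,im2,_=snap('top'); 
    cv2.imwrite('pics/'+f,np.hstack([im[10:250,250:450],cv2.resize(im2[185:295,325:415],(197,240))])[:,:,::-1].repeat(2,0).repeat(2,1))
    return c,im
E
python3 -c "
from ring import *
look('p1.png')"
```

```text
t 3.6333 tcp 0.03165480320686874 0.5198124606516255 -0.13516291933876035 F [-1.34072064 -0.0973432  -0.31957596]
```

View pics/p1.png

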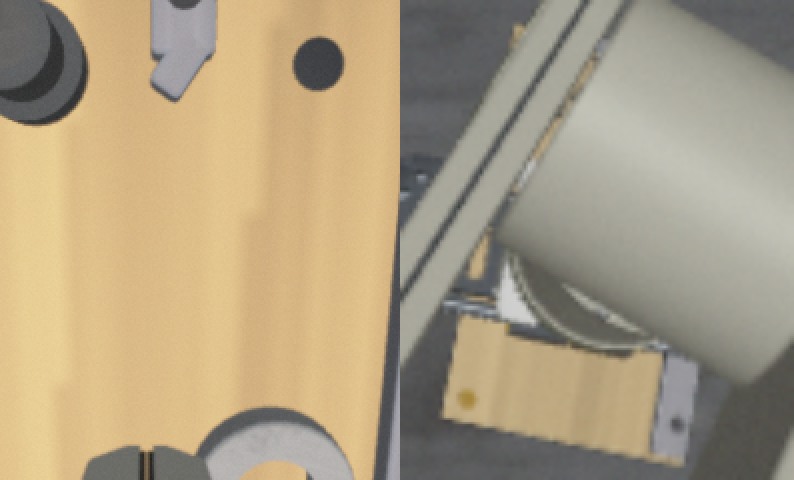

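The fingers are touching the ring's left side at about (205,460), and the ring is still slightly off the rail at about (375,470). I'll push on gently and watch the force.

Emit:
arm_command(
  targets=[
    {"x": -0.0005,"y": -0.002,"z": 0,"rx": 0,"ry": 0,"rz": 0,"claw": 255},
    {"x": -0.0009,"y": -0.004,"z": 0,"rx": 0,"ry": 0,"rz": 0,"claw": 255},
    {"x": -0.0014,"y": -0.006,"z": 0,"rx": 0,"ry": 0,"rz": 0,"claw": 255},
    {"x": -0.0014,"y": -0.006,"z": 0,"rx": 0,"ry": 0,"rz": 0,"claw": 255},
  ],
)

```text
t: 4.02
tool_pos: [0.4726, -0.2571, 0.0317]
orientation: [3.12, -0.37, 0.0]
force: [0.2, 0.3, -0.5]
opening: 0.0002
gripper_force: 0.0
```

```bash
python3 -c "
from ring import *
look('p2.png')"
```

```text
t 4.0667 tcp 0.03169712877287462 0.5198661227187332 -0.1383241553717346 F [ 1.02520834 -0.2252584  -0.71544268]
```

Emit:
arm_command(
  targets=[
    {"x": -0.0005,"y": -0.002,"z": 0,"rx": 0,"ry": 0,"rz": 0,"claw": 255},
    {"x": -0.0009,"y": -0.004,"z": 0,"rx": 0,"ry": 0,"rz": 0,"claw": 255},
    {"x": -0.0009,"y": -0.004,"z": 0,"rx": 0,"ry": 0,"rz": 0,"claw": 255},
  ],
)

```text
t: 4.37
tool_pos: [0.4721, -0.2591, 0.0317]
orientation: [3.12, -0.37, 0.0]
force: [-0.2, 0.4, 0.5]
opening: 0.0002
gripper_force: 0.0
```

```bash
python3 -c "
from ring import *
look('p3.png')"
```

```text
t 4.4167 tcp 0.031705067555586885 0.5199109354893526 -0.14037128130669085 F [-0.18658429  0.99091913  0.6119023 ]
```

View pics/p3.png

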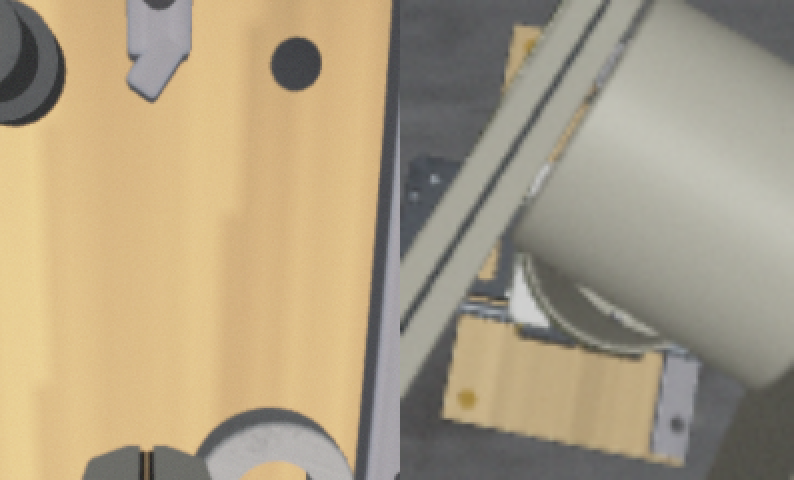

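The ring edge at (353,475) is nearly at the rail edge at (360,475), so about 2 mm remains. I'll continue.

Emit:
arm_command(
  targets=[
    {"x": -0.0005,"y": -0.002,"z": 0,"rx": 0,"ry": 0,"rz": 0,"claw": 255},
    {"x": -0.0009,"y": -0.004,"z": 0,"rx": 0,"ry": 0,"rz": 0,"claw": 255},
    {"x": -0.0009,"y": -0.004,"z": 0,"rx": 0,"ry": 0,"rz": 0,"claw": 255},
  ],
)

```text
t: 4.72
tool_pos: [0.4717, -0.2611, 0.0317]
orientation: [3.12, -0.37, 0.0]
force: [0.3, 0.1, -0.7]
opening: 0.0005
gripper_force: 0.0
```

Emit:
arm_command(
  targets=[
    {"x": -0.0002,"y": -0.001,"z": 0,"rx": 0,"ry": 0,"rz": 0,"claw": 255},
    {"x": -0.0005,"y": -0.002,"z": 0,"rx": 0,"ry": 0,"rz": 0,"claw": 255},
    {"x": -0.0005,"y": -0.002,"z": 0,"rx": 0,"ry": 0,"rz": 0,"claw": 255},
  ],
)

```text
t: 4.97
tool_pos: [0.4714, -0.262, 0.0317]
orientation: [-3.12, 0.37, -0.0]
force: [-0.6, 0.5, 1.4]
opening: 0.0004
gripper_force: 0.3
```

Emit:
arm_command(
  targets=[
    {"x": -0.0002,"y": -0.001,"z": 0,"rx": 0,"ry": 0,"rz": 0,"claw": 255},
    {"x": -0.0005,"y": -0.002,"z": 0,"rx": 0,"ry": 0,"rz": 0,"claw": 255},
    {"x": -0.0005,"y": -0.002,"z": 0,"rx": 0,"ry": 0,"rz": 0,"claw": 255},
  ],
)

```text
t: 5.22
tool_pos: [0.4713, -0.2623, 0.0317]
orientation: [-3.119, 0.37, 0.0]
force: [-0.1, 5.4, 2.2]
opening: 0.0003
gripper_force: 2.4
```

Emit:
arm_command(
  targets=[
    {"x": -0.0002,"y": -0.001,"z": 0,"rx": 0,"ry": 0,"rz": 0,"claw": 255},
    {"x": -0.0002,"y": -0.001,"z": 0,"rx": 0,"ry": 0,"rz": 0,"claw": 255},
  ],
)

```text
t: 5.38
tool_pos: [0.4713, -0.2624, 0.0317]
orientation: [-3.118, 0.37, 0.0]
force: [0.7, 5.8, 2.9]
opening: 0.0006
gripper_force: 3.5
```

The ring is against the rail: the force has built up to about 6 N. I'll back off, lift, and go behind the ring with a slight yaw that biases it towards the rail.

Emit:
arm_command(
  targets=[
    {"x": 0.003,"y": 0.012,"z": 0,"rx": 0,"ry": 0,"rz": 0,"claw": 255},
    {"x": 0.006,"y": 0.024,"z": 0,"rx": 0,"ry": 0,"rz": 0,"claw": 255},
    {"x": 0.006,"y": 0.024,"z": 0.05,"rx": 0,"ry": 0,"rz": 0,"claw": 255},
    {"x": 0.006,"y": 0.024,"z": 0.1,"rx": 0,"ry": 0,"rz": 0,"claw": 255},
    {"x": -0.05,"y": 0.0,"z": 0.1,"rx": 0,"ry": 0,"rz": -0.02,"claw": 255},
    {"x": -0.096,"y": -0.036,"z": 0.1,"rx": 0,"ry": 0,"rz": -0.044,"claw": 255},
    {"x": -0.096,"y": -0.036,"z": 0.1,"rx": 0,"ry": 0,"rz": -0.044,"claw": 255},
    {"x": -0.096,"y": -0.036,"z": 0.1,"rx": 0,"ry": 0,"rz": -0.044,"claw": 255},
    {"x": -0.096,"y": -0.036,"z": 0.1,"rx": 0,"ry": 0,"rz": -0.044,"claw": 255},
    {"x": -0.096,"y": -0.036,"z": 0.1,"rx": 0,"ry": 0,"rz": -0.044,"claw": 255},
  ],
)

```text
t: 6.22
tool_pos: [0.4236, -0.2809, 0.0816]
orientation: [-3.1, 0.506, -0.0]
force: [1.5, 0.2, 0.3]
opening: 0.0005
gripper_force: 0.0
```

Run:
```python
from ring import *
c,im=look('p4.png')
hsv=cv2.cvtColor(im,cv2.COLOR_RGB2HSV)
g=cv2.inRange(hsv,(0,0,90),(180,50,255)); cv2.imwrite('pics/full4.png',im[:,:,::-1])
```

```text
t 6.2667 tcp 0.08152316417883157 0.4779534329840412 -0.17304119352094907 F [-0.52831783 -1.26270808 -0.30465445]
```

View pics/full4.png

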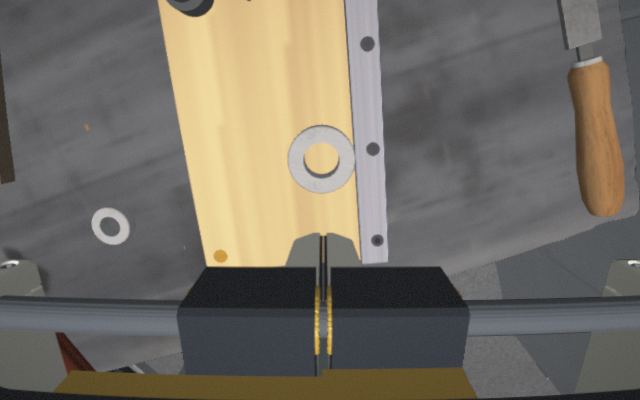

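The ring at (321,159) touches the rail edge at about (354,160), well before the pocket, and the fingers are right behind it. I'll descend.

Emit:
arm_command(
  targets=[
    {"x": 0,"y": 0,"z": -0.04,"rx": 0,"ry": 0,"rz": 0,"claw": 255},
    {"x": 0,"y": 0,"z": -0.08,"rx": 0,"ry": 0,"rz": 0,"claw": 255},
    {"x": 0,"y": 0,"z": -0.1,"rx": 0,"ry": 0,"rz": 0,"claw": 255},
    {"x": 0,"y": 0,"z": -0.1,"rx": 0,"ry": 0,"rz": 0,"claw": 255},
    {"x": 0,"y": 0,"z": -0.1,"rx": 0,"ry": 0,"rz": 0,"claw": 255},
  ],
)

```text
t: 6.73
tool_pos: [0.4228, -0.2808, 0.0312]
orientation: [-3.1, 0.506, 0.003]
force: [0.2, 0.1, 0.1]
opening: 0.0003
gripper_force: 0.0
```

Emit:
arm_command(
  targets=[
    {"x": 0.0097,"y": -0.0024,"z": 0,"rx": 0,"ry": 0,"rz": 0,"claw": 255},
    {"x": 0.0194,"y": -0.0047,"z": 0,"rx": 0,"ry": 0,"rz": 0,"claw": 255},
    {"x": 0.0292,"y": -0.0071,"z": 0,"rx": 0,"ry": 0,"rz": 0,"claw": 255},
    {"x": 0.0389,"y": -0.0094,"z": 0,"rx": 0,"ry": 0,"rz": 0,"claw": 255},
    {"x": 0.0486,"y": -0.0118,"z": 0,"rx": 0,"ry": 0,"rz": 0,"claw": 255},
    {"x": 0.0583,"y": -0.0142,"z": 0,"rx": 0,"ry": 0,"rz": 0,"claw": 255},
    {"x": 0.068,"y": -0.0165,"z": 0,"rx": 0,"ry": 0,"rz": 0,"claw": 255},
    {"x": 0.0777,"y": -0.0189,"z": 0,"rx": 0,"ry": 0,"rz": 0,"claw": 255},
    {"x": 0.0875,"y": -0.0212,"z": 0,"rx": 0,"ry": 0,"rz": 0,"claw": 255},
    {"x": 0.0972,"y": -0.0236,"z": 0,"rx": 0,"ry": 0,"rz": 0,"claw": 255},
  ],
)

```text
t: 7.57
tool_pos: [0.4722, -0.2933, 0.0316]
orientation: [-3.1, 0.507, 0.0]
force: [-0.7, -0.1, -0.0]
opening: 0.0006
gripper_force: 0.1
```

Run:
```python
from ring import *
look('p5.png')
```

```text
t 7.6167 tcp 0.0318723837171077 0.5288645759556054 -0.1737418203158458 F [-0.48195063  0.30898051 -0.18515184]
```

View pics/p5.png

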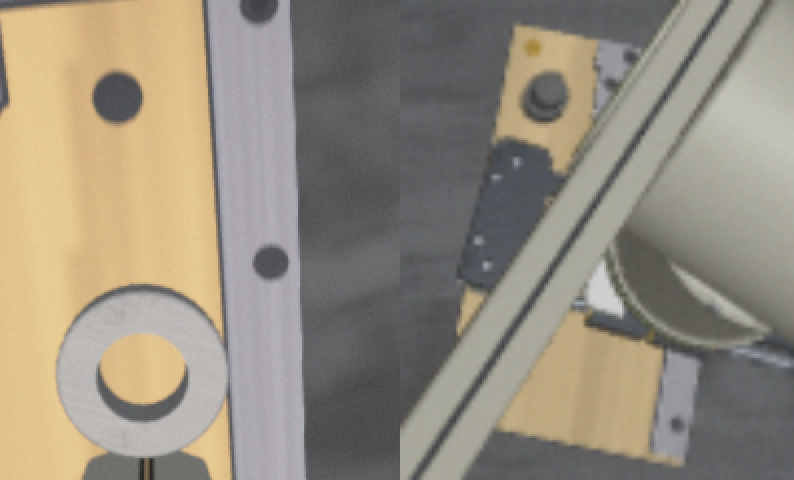

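The ring at (141,370) is sliding along the rail, touching it at (228,370), with the fingers centred behind. I'll continue.

Emit:
arm_command(
  targets=[
    {"x": 0.0097,"y": -0.0024,"z": 0,"rx": 0,"ry": 0,"rz": 0,"claw": 255},
    {"x": 0.0194,"y": -0.0047,"z": 0,"rx": 0,"ry": 0,"rz": 0,"claw": 255},
    {"x": 0.0292,"y": -0.0071,"z": 0,"rx": 0,"ry": 0,"rz": 0,"claw": 255},
    {"x": 0.0389,"y": -0.0094,"z": 0,"rx": 0,"ry": 0,"rz": 0,"claw": 255},
    {"x": 0.0486,"y": -0.0118,"z": 0,"rx": 0,"ry": 0,"rz": 0,"claw": 255},
    {"x": 0.0583,"y": -0.0142,"z": 0,"rx": 0,"ry": 0,"rz": 0,"claw": 255},
    {"x": 0.068,"y": -0.0165,"z": 0,"rx": 0,"ry": 0,"rz": 0,"claw": 255},
    {"x": 0.0777,"y": -0.0189,"z": 0,"rx": 0,"ry": 0,"rz": 0,"claw": 255},
    {"x": 0.0875,"y": -0.0212,"z": 0,"rx": 0,"ry": 0,"rz": 0,"claw": 255},
    {"x": 0.0972,"y": -0.0236,"z": 0,"rx": 0,"ry": 0,"rz": 0,"claw": 255},
  ],
)

```text
t: 8.5
tool_pos: [0.5208, -0.3052, 0.0317]
orientation: [-3.1, 0.507, -0.0]
force: [0.4, 0.4, 0.5]
opening: 0.0003
gripper_force: 0.1
```

Emit:
arm_command(
  targets=[
    {"x": 0.0039,"y": -0.0009,"z": 0,"rx": 0,"ry": 0,"rz": 0,"claw": 255},
    {"x": 0.0078,"y": -0.0019,"z": 0,"rx": 0,"ry": 0,"rz": 0,"claw": 255},
    {"x": 0.0117,"y": -0.0028,"z": 0,"rx": 0,"ry": 0,"rz": 0,"claw": 255},
    {"x": 0.0156,"y": -0.0038,"z": 0,"rx": 0,"ry": 0,"rz": 0,"claw": 255},
    {"x": 0.0195,"y": -0.0047,"z": 0,"rx": 0,"ry": 0,"rz": 0,"claw": 255},
    {"x": 0.0195,"y": -0.0047,"z": 0,"rx": 0,"ry": 0,"rz": 0,"claw": 255},
  ],
)

```text
t: 9.0
tool_pos: [0.5303, -0.3075, 0.0318]
orientation: [3.1, -0.507, 0.0]
force: [0.2, 0.6, -0.0]
opening: 0.0005
gripper_force: 0.0
```

Emit:
arm_command(
  targets=[
    {"x": 0.0019,"y": -0.0005,"z": 0,"rx": 0,"ry": 0,"rz": 0,"claw": 255},
    {"x": 0.0039,"y": -0.0009,"z": 0,"rx": 0,"ry": 0,"rz": 0,"claw": 255},
    {"x": 0.0058,"y": -0.0014,"z": 0,"rx": 0,"ry": 0,"rz": 0,"claw": 255},
    {"x": 0.0078,"y": -0.0019,"z": 0,"rx": 0,"ry": 0,"rz": 0,"claw": 255},
    {"x": 0.0078,"y": -0.0019,"z": 0,"rx": 0,"ry": 0,"rz": 0,"claw": 255},
  ],
)

```text
t: 9.42
tool_pos: [0.5341, -0.3084, 0.0317]
orientation: [3.1, -0.507, 0.0]
force: [0.3, -0.0, -0.5]
opening: 0.0009
gripper_force: 0.0
```

Emit:
arm_command(
  targets=[
    {"x": 0.001,"y": -0.0002,"z": 0,"rx": 0,"ry": 0,"rz": 0,"claw": 255},
    {"x": 0.0019,"y": -0.0005,"z": 0,"rx": 0,"ry": 0,"rz": 0,"claw": 255},
    {"x": 0.0029,"y": -0.0007,"z": 0,"rx": 0,"ry": 0,"rz": 0,"claw": 255},
    {"x": 0.0029,"y": -0.0007,"z": 0,"rx": 0,"ry": 0,"rz": 0,"claw": 255},
  ],
)

```text
t: 9.75
tool_pos: [0.535, -0.3085, 0.0315]
orientation: [-3.1, 0.507, 0.002]
force: [-2.6, 1.4, 1.6]
opening: 0.0002
gripper_force: 1.4
```

Emit:
arm_command(
  targets=[
    {"x": 0.001,"y": -0.0002,"z": 0,"rx": 0,"ry": 0,"rz": 0,"claw": 255},
    {"x": 0.0019,"y": -0.0005,"z": 0,"rx": 0,"ry": 0,"rz": 0,"claw": 255},
    {"x": 0.0019,"y": -0.0005,"z": 0,"rx": 0,"ry": 0,"rz": 0,"claw": 255},
  ],
)

```text
t: 10.0
tool_pos: [0.5353, -0.3085, 0.0312]
orientation: [-3.1, 0.507, 0.004]
force: [-5.9, 1.6, 2.0]
opening: 0.0002
gripper_force: 3.2
```

Run:
```python
from ring import *
c,im,_=snap('wrist'); s=robot.read_state(); print(s['t'],s['tool_pos'],s['force'])
cv2.imwrite('pics/p6.png',im[0:260,200:460,::-1].repeat(2,0).repeat(2,1))
```

```text
10.05 [ 0.53525998 -0.3084892   0.03124585] [-6.42001485  2.25554809  2.21908237]
```

View pics/p6.png

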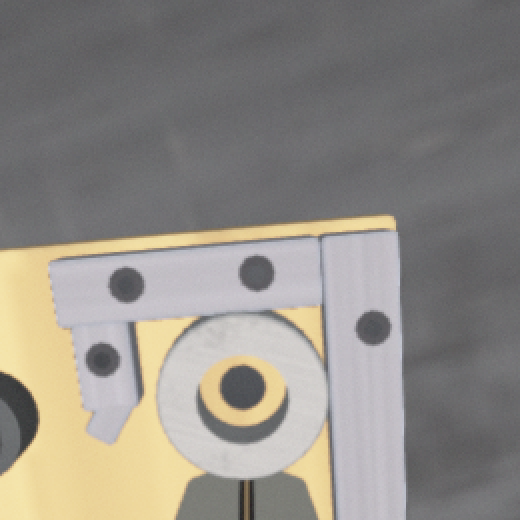

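The ring is home in the pocket. At (243,395), it touches the end stop at (243,310) and the rail at (328,395), and the drill hole is centred. I'll retreat straight back, then up.

Emit:
arm_command(
  targets=[
    {"x": -0.01,"y": 0.0024,"z": 0,"rx": 0,"ry": 0,"rz": 0,"claw": 255},
    {"x": -0.03,"y": 0.0073,"z": 0,"rx": 0,"ry": 0,"rz": 0,"claw": 255},
    {"x": -0.05,"y": 0.012,"z": 0,"rx": 0,"ry": 0,"rz": 0,"claw": 255},
    {"x": -0.05,"y": 0.012,"z": 0.05,"rx": 0,"ry": 0,"rz": 0,"claw": 255},
    {"x": -0.08,"y": 0.02,"z": 0.12,"rx": 0,"ry": 0,"rz": 0,"claw": 255},
    {"x": -0.1,"y": 0.024,"z": 0.2,"rx": 0,"ry": 0,"rz": 0,"claw": 255},
    {"x": -0.1,"y": 0.024,"z": 0.28,"rx": 0,"ry": 0,"rz": 0,"claw": 255},
    {"x": -0.1,"y": 0.024,"z": 0.3,"rx": 0,"ry": 0,"rz": 0,"claw": 255},
    {"x": -0.1,"y": 0.024,"z": 0.3,"rx": 0,"ry": 0,"rz": 0,"claw": 255},
    {"x": -0.1,"y": 0.024,"z": 0.3,"rx": 0,"ry": 0,"rz": 0,"claw": 255},
  ],
)

```text
t: 10.88
tool_pos: [0.487, -0.2974, 0.1826]
orientation: [3.099, -0.507, 0.004]
force: [-0.4, 0.5, -1.2]
opening: 0.0007
gripper_force: 0.0
```

Run:
```python
from ring import *
c,im,_=snap('wrist'); s=robot.read_state(); print(s['t'],s['tool_pos'],s['force'])
cv2.imwrite('pics/p7.png',im[0:250,200:460,::-1].repeat(2,0).repeat(2,1))
```

```text
10.9333 [ 0.48617071 -0.29671269  0.18078401] [-0.63018598 -0.59359473 -1.41175848]
```

View pics/p7.png

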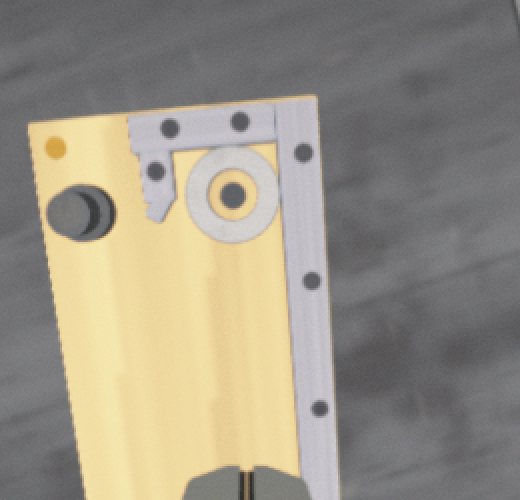

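The ring, at (233,195), has stayed home against the rail and the end stop. The die is still standing at (80,212) and the fingers are clear, so I'm handing in.

```bash
python3 -c "
from h import *
print(robot.close_job())"
```

```text
the job is handed in; nothing more can be done
None
```

The large knurled ring was pushed against the rail, slid along it into the corner pocket, and left touching the rail and end stop with the fingers clear; I handed the job in at about 11 s of the 48 s allowed.

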